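# Tip the tartlet tins into the wash tub

### The arm

A 7-joint arm with a two-finger parallel gripper is mounted at the origin on the work surface. World frame = base frame: x ahead of the robot, y to its left, z up, the work surface at z = 0. Lengths are in m, angles in rad, forces in N, time in s.
With the tool pointing down it reaches from about 0.35 to 0.9 m from the base axis. Payload 19.9 kg.
Tool frame: the origin (TCP) lies midway between the tips of the shut fingers; the grasp point (between the pads) lies 19 mm behind it; z points along the fingers, y is the line along which they close (so a half turn about z gives the same grasp; the last joint's range is limited). The gripper opens to 85 mm and grips with 20 to 120 N. Pads are 22 mm wide; open, the fingers measure 114 mm over their backs; the gripper's body (76 mm by 85 mm) begins 54 mm behind the grasp point. The pads swing forward as they close: fully open they stand 13 mm farther back than shut.
Start: joints at [-1.379, 0.417, -0.01, 1.614, 0.005, 1.111, -0.053], TCP at [0.144, 0.608, 0.231] pointing down, gripper open.
Joint ranges: [-2.81, 2.81], [-0.39, 2.02], [-1.27, 1.25], [0.06, 2.57], [-1.19, 4.33], [0.19, 2], [-2.82, 2.82]. Speed limits (rad/s): [1.89, 1.89, 2.39, 2.39, 3.01, 3.01, 3.01].

### API

Orientations are given as a rotation vector (axis times angle).
In Python, from rig import get_state, capture, order, search_frame, spot_point gives the robot as it stands.
- The arm moves only by the tool servo_tool, never from a script. Its argument "deltas" is text: rows parted by semicolons, each of 7 numbers parted by spaces: the shift along the world's x, y, z in mm, then the turn, a rotation vector about the world's x, y, z in degrees, then the finger opening in mm, from 0 to 85.4. A call has 1 to 10 rows; each row is the pose to reach, as a shift and turn from the pose commanded when the call began; what a row does not reach only later rows make up. A row lasts 1/8 s, in which the tool goes at most 62.5 mm and 10.7 degrees, less where a joint would pass 70% of its speed; a pose out of reach is approached as far as the arm can. A call with a gripper value outside its range is refused whole. The fingers move at their own pace and stop on an object; the grip force is fixed at half the most. Time passes only in rows, so rows that repeat a pose let the fingers close. It gives the time, the measured TCP pose, the force, the opening and the grip force at its end, in the units of the state.
- get_state(): the state, without advancing time (a new reading comes with each control period).
- capture(name): name is "scene" or "top"; returns a dict with "img" (480x640x3 uint8, red, green, blue), "z_map" (480x640 float32, m along the optical axis (not along the pixel's ray), 0 where there is no reading), "vfov" (degrees; the focal length in pixels is half the picture's height over the tangent of half this angle, whatever the lens; pixels are square), "cx", "cy" (the principal point, pixels), "R" (3x3) and "t" (3): a world point X has camera coordinates R X + t. Camera axes: x right, y down, z forward; pixel columns grow to the right and rows downward; lengths in m; the calibration is good to about 2 mm. A picture is of the moment at which its call begins.
- order.job_done(): hands the job in; it is judged then, once.
Trained networks look in the newest picture that a camera, given by its name, has taken for a name from the list of things; names that differ only in an ending like _2 or _b are one class to them, and where a whole thing is asked for, a point or a joint stands for the part that bears it (a point fixed in the world has none). Each returns a list of dicts, best first, with "score" (0 to 1); they miss things now and then, are a little off and sometimes report something else, mostly with a low value. They report only what shows in the picture. A call takes as long as a camera call.
- search_frame(camera, thing): "point" ([x, y, z] in m, in world coordinates, good to about 4 mm: the middle of the surface that is visible of it).
- spot_point(camera, thing): "point" ([x, y, z] in m, in world coordinates, good to about 4 mm: a listed point, or the origin of a listed thing).
The state is a dict: "clock": time; "joint_positions": joint angles; "qvel": joint speeds; "joint_torque": joint torques, N m; "eef_pos": TCP position; "tcp_rot": TCP orientation; "ft_force": force on the tool from outside, world axes, zero at the start; "moment": the same for the moment, N m; "width": opening from 0.0 (shut) to 1.0 (fully open); "grip_force": force on a finger pad.
Only numpy, scipy, OpenCV 4.12 (cv2) and the standard library are available. Lean on these libraries where they do the work, as an engineer would, in place of code of your own. Each camera call takes 0.05 s, during which the arm holds its last target. There are 200 camera calls.

### The job

Tip the tray up by the handle at its back so that all three tartlet tins slide out over its open front edge into the steel wash tub, then lower the tray gently back onto the crate, level, with all four feet in their sockets, and let go. Do not touch the tins with the gripper, do not drop the tray, and leave the other things on the bench where they are.

Things in the scene. Friction and masses are not known exactly. Their poses are not given: they have to be found in the camera images.
- tray: Loose aluminium scoop tray, 190 mm long (x) by 156 mm wide (y), floor 3 mm thick, lips to 33 mm above its underside at the back (-x) and both sides, none at the front (+x). 0.34 to 0.59 kg. Origin: centre of the floor's underside, x to the open front, z up. Four ball feet (16 mm diameter) reach 30 mm below it at x = +45 and -80, y = +-66 mm. Starts level, feet in the crate's sockets, origin 107 mm above the table.
- handle (a point): Middle of the tray's handle: a round steel bar 12 mm thick, 110 mm long, parallel to the tray's y, on two posts over the back lip; at x = -98, y = 0, z = +66 mm in the tray's frame, 173 mm above the table at the start, 27 mm clear above the lip. Pinched from above, the bar can turn between the finger pads, so the gripper may stay upright while the tray tips.
- front_feet (a point): Midpoint between the centres of the tray's two front ball feet (x = +45, y = 0, z = -22 mm in the tray's frame; 85 mm above the table when seated). Lifted by its handle along an arc about this point, the tray pivots on these feet in their sockets.
- open_edge (a point): Middle of the tray's open front edge, on the upper face of the floor (x = +95, y = 0, z = +3 mm in the tray's frame).
- crate: Grey plastic stacking crate under the tray, fixed, at another place and yaw each time; 85 mm high, 155 mm long, 162 mm wide, with a square socket 22 mm wide and 8 mm deep in the top of each corner post. Origin on the table; the seated tray's origin is straight above it by 107 mm, with 3 mm of play either way. Its x points to the tub.
- tub: Open rectangular steel wash tub, fixed: 220 mm (its x) by 260 mm (its y) outside, 65 mm high, 4 mm walls. Origin: centre of its underside. Its near wall stands 5 to 17 mm from the crate, under the tray's overhanging front; the open edge is over the tub's inside and stays so when the tray tips on its front feet by up to 45 degrees.
- tin0: One of the three tartlet tins: fluted steel tin lying upside down on the tray, 68 mm diameter at its lower rim, 50 mm at the top, 22 mm high, about 60 g. Origin: centre of the face it rests on, z axis to the small end. Tins slide on the tray when it slopes more than about 15 to 24 degrees; about 40 degrees empties it.
- tin1: One of the three tartlet tins: fluted steel tin lying upside down on the tray, 68 mm diameter at its lower rim, 50 mm at the top, 22 mm high, about 60 g. Origin: centre of the face it rests on, z axis to the small end. Tins slide on the tray when it slopes more than about 15 to 24 degrees; about 40 degrees empties it.
- tin2: One of the three tartlet tins: fluted steel tin lying upside down on the tray, 68 mm diameter at its lower rim, 50 mm at the top, 22 mm high, about 60 g. Origin: centre of the face it rests on, z axis to the small end. Tins slide on the tray when it slopes more than about 15 to 24 degrees; about 40 degrees empties it.
- bowl: BYSTANDER: round steel bowl, 124 mm across the rim, 60 mm high; origin at the centre of its underside
- jar: BYSTANDER: upright lidded amber jar, 72 mm diameter, 110 mm high; origin at the centre of its underside
- tart0: BYSTANDER: fruit tart, 88 mm diameter, about 32 mm high, on the table beside the crate; origin at the centre of its underside
- tart1: BYSTANDER: fruit tart, 88 mm diameter, about 32 mm high; origin at the centre of its underside
- pastry_brush: BYSTANDER: pastry brush about 190 mm long lying on the table beside the crate; its x axis runs along the handle
- palette_knife: BYSTANDER: palette knife about 240 mm long with a green handle lying on the table; its x axis runs along the handle

How it is judged:
On the way:
1. the tray is tipped up by more than 14 degrees (angle between tray's own z axis and vertical above 0.25 rad), for 0.1 s.
At the end, for the whole second after the job is handed in: All three tins lie still inside the tub (origins within its outline and less than 60 mm above its underside); the tray is at rest, level within 0.03 rad, its origin within 10 mm of the crate's in plan and 104 to 110 mm above it (all four feet in their sockets), open edge towards the tub (x of tin0 in the frame of tub between -0.11 and 0.11 m and y of tin0 in the frame of tub between -0.13 and 0.13 m and z of each of tin0, tin1, tin2 in the frame of tub below 0.06 m and linear speed of each of tin0, tin1, tin2 below 0.03 m/s and x of tin1 in the frame of tub between -0.11 and 0.11 m and y of tin1 in the frame of tub between -0.13 and 0.13 m and x of tin2 in the frame of tub between -0.11 and 0.11 m and y of tin2 in the frame of tub between -0.13 and 0.13 m and z of tray in the frame of crate between 0.104 and 0.11 m and horizontal distance between tray and crate below 0.01 m and angle between tray's own z axis and vertical below 0.03 rad and x of open_edge in the frame of crate above 0.08 m and linear speed of tray below 0.02 m/s); the robot touches nothing.
It fails at once if the gripper or arm touches a tin (contact force between any of the fingers, the arm and tin0 above 0.5 N or contact force between any of the fingers, the arm and tin1 above 0.5 N or contact force between any of the fingers, the arm and tin2 above 0.5 N).
It fails at once if the tray is dropped or flung (faster than 0.6 m/s) (linear speed of tray above 0.6 m/s).
It fails at once if a bystander (bowl, jar, tart, brush or knife) is moved by more than 30 mm (distance of any of bowl, jar, tart0, tart1, pastry_brush, palette_knife from where it was at the start of the episode above 0.03 m).
It also fails if it takes over 40 s, if anything falls off the work surface, if the arm or the gripper's body presses on something with over 40 N, if the wrist force passes 120 N, or if a joint passes its speed limit or range.

## Working session

There is one attempt and no reset: what is moved stays moved. The work goes in short steps, Python scripts to look and compute and a tool call to move; the robot and the scene stay as the last step left them, time stands still between calls to the robot, and variables do not carry over. Pictures are saved under pics/ and viewed, at most 10 in all, crops included, and the job is handed in when it is done.

Besides the shell and the picture viewer there is one more tool, called by a JSON object that holds its "fn" and its "kwargs", one argument or row to a line. servo_tool: Moves the arm, as the interface text tells. Its arguments: {"type":"object","properties":{"deltas":{"type":"string"}},"required":["deltas"]}

```bash
mkdir -p pics
python3 - <<'E'
from rig import *
import cv2,numpy as np
s=get_state();print({k:np.round(v,3) for k,v in s.items()})
for c in["top","scene"]:
    d=capture(c);cv2.imwrite(f"pics/{c}0.png",d["img"][:,:,::-1])
    for n in["tray","handle","front_feet","open_edge","crate","tub","tin0","bowl","jar","tart0","pastry_brush","palette_knife"]:
        r=spot_point(c,n);print(c,n,[(np.round(q["point"],3).tolist(),round(q["score"],2)) for q in r[:4]])
E
```

```text
{'clock': np.float64(0.0), 'joint_positions': array([-1.379,  0.418, -0.01 ,  1.614,  0.005,  1.111, -0.053]), 'qvel': array([-0.001,  0.   ,  0.002,  0.002, -0.   ,  0.001, -0.   ]), 'joint_torque': array([ 1.0000e-03, -8.6445e+01,  6.7900e-01, -4.3488e+01,  1.9000e-02,
        8.0000e-03, -0.0000e+00]), 'eef_pos': array([0.144, 0.608, 0.231]), 'tcp_rot': array([-3.65e-01, -3.12e+00,  2.00e-03]), 'ft_force': array([-1.108,  0.219, -0.229]), 'moment': array([ 0.014,  0.006, -0.002]), 'grip_force': np.float64(0.0), 'width': np.float64(1.002)}
top tray [([0.512, 0.053, 0.109], 0.77)]
top handle [([0.49, 0.148, 0.178], 0.91), ([0.539, -0.123, 0.001], 0.41)]
top front_feet [([0.524, 0.01, 0.086], 0.58)]
top open_edge [([0.533, -0.04, 0.108], 0.98), ([0.549, -0.404, -0.0], 0.69)]
top crate []
top tub [([0.539, -0.12, -0.001], 0.67)]
top tin0 [([0.535, 0.104, 0.112], 0.89), ([0.468, 0.093, 0.106], 0.88)]
top bowl [([0.549, -0.403, 0.0], 0.86)]
top jar [([0.599, 0.48, 0.0], 0.77)]
top tart0 [([0.347, 0.044, -0.001], 0.72), ([0.33, -0.426, 0.005], 0.67)]
top pastry_brush [([0.642, 0.122, -0.
[... 284 characters left out ...]
 0.88), ([0.55, -0.4, 0.002], 0.47)]
scene open_edge [([0.533, -0.041, 0.112], 0.82), ([0.595, 0.48, 0.003], 0.61), ([0.552, -0.399, 0.003], 0.58), ([0.606, -0.539, -0.002], 0.37)]
scene crate [([0.51, 0.056, -0.003], 0.76)]
scene tub [([0.538, -0.124, -0.001], 0.8)]
scene tin0 [([0.537, 0.107, 0.107], 0.83), ([0.464, 0.088, 0.111], 0.82), ([0.51, 0.02, 0.112], 0.81)]
scene bowl [([0.551, -0.399, -0.0], 0.76), ([0.604, -0.539, -0.003], 0.35), ([0.491, 0.146, 0.172], 0.29)]
scene jar [([0.597, 0.481, -0.0], 0.75)]
scene tart0 [([0.33, -0.425, 0.003], 0.92), ([0.344, 0.046, 0.001], 0.45)]
scene pastry_brush []
scene palette_knife [([0.606, -0.542, -0.001], 0.92), ([0.33, -0.426, 0.003], 0.36)]
```

View pics/top0.png

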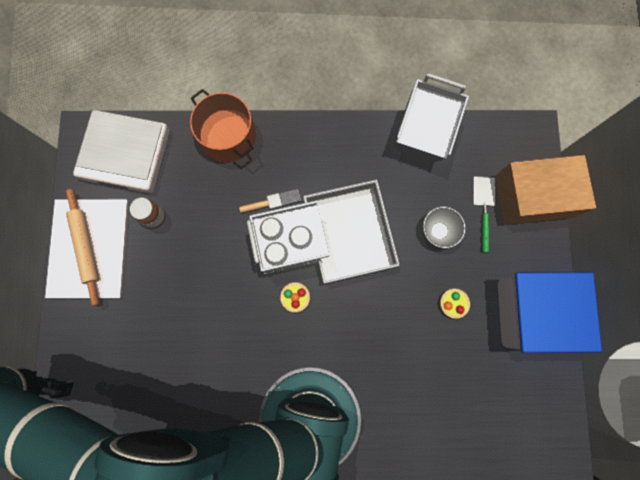

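View pics/scene0.png

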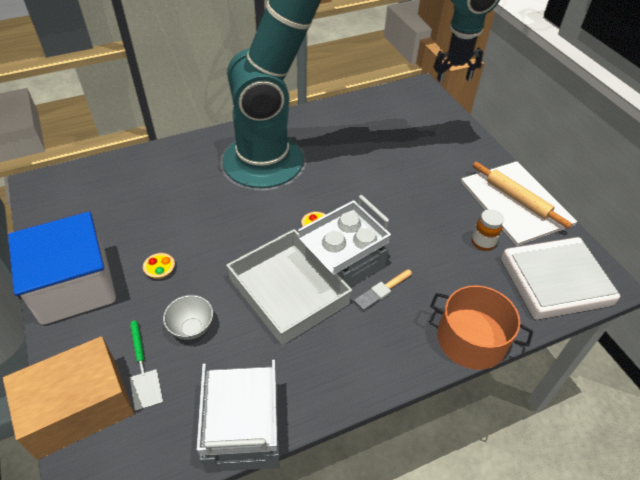

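```bash
cat > h.py <<'E'
from rig import *
import cv2,numpy as np
from scipy.spatial.transform import Rotation as Ro
def cloud(c):
    d=capture(c);z=d["z_map"];f=240/np.tan(np.radians(d["vfov"])/2)
    v,u=np.mgrid[:480,:640]
    P=np.stack([(u-d["cx"])*z/f,(v-d["cy"])*z/f,z],-1)
    return (P-d["t"])@d["R"],z>0,d
E
python3 - <<'E'
from h import *
for c in["top","scene"]:
    W,ok,d=cloud(c)
    m=ok&(abs(W[...,2]-.176)<.012)&(np.hypot(W[...,0]-.49,W[...,1]-.147)<.08)
    p=W[m];c0=p.mean(0);a,b,V=np.linalg.svd(p[:,:2]-c0[:2],full_matrices=False)
    q=(p[:,:2]-c0[:2])@V.T
    print(c,len(p),c0.round(4),p[:,2].max().round(4),V[0],np.degrees(np.arctan2(V[0][1],V[0][0])),q.min(0),q.max(0),c0[:2]+V[0]*(q[:,0].min()+q[:,0].max())/2)
print(Ro.from_rotvec(get_state()["tcp_rot"]).as_matrix().round(3))
E
```

```text
top 194 [0.4889 0.1474 0.1784] 0.1851 [-0.97498723 -0.22226088] -167.15813957413056 [-0.06079926 -0.00601526] [0.05788218 0.00681363] [0.49032884 0.14775703]
scene 183 [0.4946 0.149  0.1765] 0.1827 [0.97558232 0.2196341 ] 12.687543116079906 [-0.06150349 -0.00918004] [0.05802185 0.00683168] [0.49290496 0.1486402 ]
[[-0.973  0.231  0.   ]
 [ 0.231  0.973 -0.   ]
 [-0.    -0.    -1.   ]]
```

Top view: our tray (about 290,238) with its handle at (253,245) and three tins, tub to the right; the look-alike at (432,118) is a decoy. The bar is at (0.491, 0.148, 0.173) and runs at 12.75° in world xy, so the tool needs to turn about +26°.

{"fn": "servo_tool", "kwargs": {
  "deltas": "35 -46 0 0 0 3 85; 70 -92 5 0 0 6 85; 110 -145 10 0 0 9 85; 150 -200 10 0 0 12 85; 190 -250 10 0 0 15 85; 230 -305 10 0 0 18 85; 270 -358 10 0 0 21 85; 310 -410 10 0 0 24 85; 347 -460 10 0 0 26 85; 347 -460 10 0 0 26 85"
}}

```text
clock: 2.65
eef_pos: [0.4929, 0.1447, 0.2415]
tcp_rot: [-0.341, 3.122, -0.001]
ft_force: [-0.0, 0.9, 0.3]
width: 0.998
grip_force: 0.0
```

{"fn": "servo_tool", "kwargs": {
  "deltas": "0 0 -15 0 0 0 85; 0 0 -35 0 0 0 85; 0 0 -55 0 0 0 85; 0 0 -72 0 0 0 85; 0 0 -82 0 0 0 85; 0 0 -86 0 0 0 85; 0 0 -86 0 0 0 85"
}}

```text
clock: 3.52
eef_pos: [0.4913, 0.1482, 0.1554]
tcp_rot: [-0.346, 3.122, -0.0]
ft_force: [0.1, -0.2, 0.3]
width: 0.997
grip_force: 0.0
```

Run:
```python
from h import *
for c in["top","scene"]:
    W,ok,d=cloud(c)
    if c=="scene": cv2.imwrite("pics/s1.png",cv2.resize(d["img"][150:300,280:430,::-1],(600,600)))
print({k:np.round(v,4) for k,v in get_state().items() if k in("eef_pos","tcp_rot","ft_force","clock")})
```

```text
{'clock': np.float64(3.625), 'eef_pos': array([0.4914, 0.1482, 0.1557]), 'tcp_rot': array([-3.4640e-01,  3.1217e+00,  3.0000e-04]), 'ft_force': array([ 0.6469, -0.1344,  0.9145])}
```

View pics/s1.png

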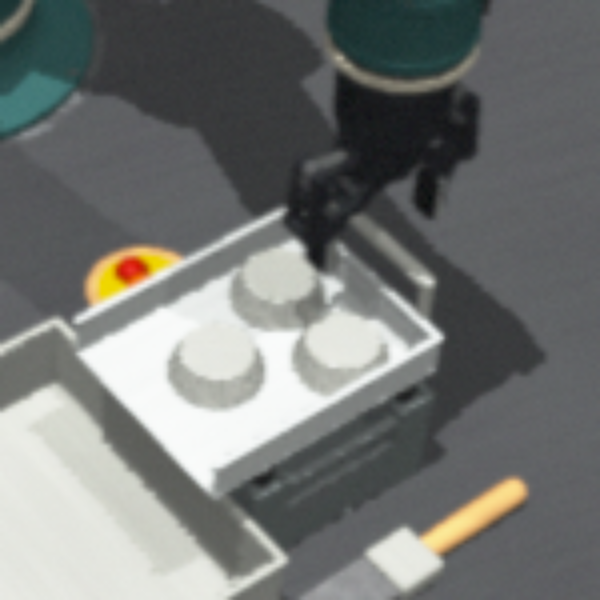

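The crop shows the fingers straddling the bar (bar from about (350,225) to (430,285)), clear of the tins. I'll close now.

{"fn": "servo_tool", "kwargs": {
  "deltas": "0 0 0 0 0 0 60; 0 0 0 0 0 0 40; 0 0 0 0 0 0 25; 0 0 0 0 0 0 16; 0 0 0 0 0 0 10; 0 0 0 0 0 0 5; 0 0 0 0 0 0 0; 0 0 0 0 0 0 0; 0 0 0 0 0 0 0"
}}

```text
clock: 4.75
eef_pos: [0.4913, 0.148, 0.1553]
tcp_rot: [-0.346, 3.122, -0.0]
ft_force: [0.5, -1.2, 1.8]
width: 0.115
grip_force: 58.5
```

{"fn": "servo_tool", "kwargs": {
  "deltas": "0.9 -3.9 6.1 0 0 0 0; 1.8 -8 12.1 0 0 0 0; 3.9 -17.1 23.5 0 0 0 0; 6.1 -26.9 34 0 0 0 0; 6.1 -26.9 34 0 0 0 0"
}}

```text
clock: 5.38
eef_pos: [0.4981, 0.1205, 0.1905]
tcp_rot: [-0.344, 3.121, 0.001]
ft_force: [-0.6, 2.0, -0.8]
width: 0.117
grip_force: 58.8
```

Run:
```python
from h import *
W,ok,d=cloud("scene")
cv2.imwrite("pics/s2.png",cv2.resize(d["img"][120:340,220:440,::-1],(600,600)))
for n in["tray","handle","front_feet","open_edge","tin0"]:
    print(n,[(np.round(q["point"],3).tolist(),round(q["score"],2)) for q in spot_point("scene",n)[:3]])
```

```text
tray [([0.514, 0.047, 0.115], 0.71)]
handle [([0.498, 0.117, 0.208], 0.88)]
front_feet [([0.527, 0.012, 0.082], 0.73)]
open_edge [([0.536, -0.05, 0.1], 0.56)]
tin0 [([0.541, 0.093, 0.128], 0.93), ([0.514, 0.009, 0.117], 0.84), ([0.47, 0.076, 0.134], 0.74)]
```

View pics/s2.png

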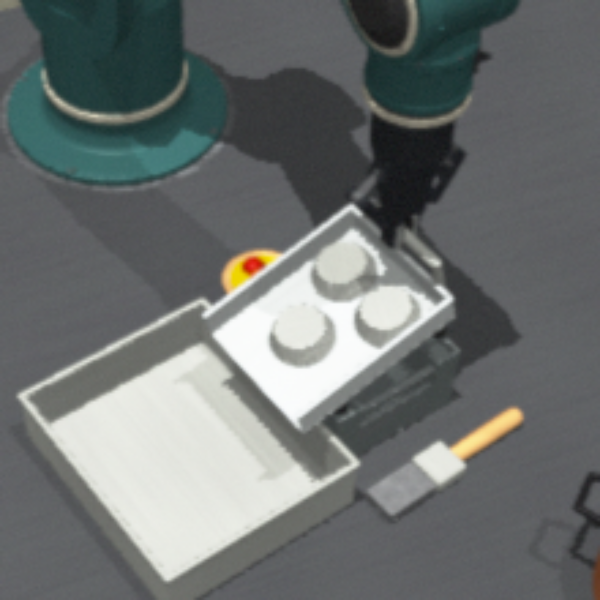

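The crop shows the tray tipped about 15° on its front feet with the tins still seated, so I'll go on to about 42°.

{"fn": "servo_tool", "kwargs": {
  "deltas": "1.2 -5.4 4.9 0 0 0 0; 2.5 -10.8 9.6 0 0 0 0; 3.8 -16.6 14 0 0 0 0; 5.1 -22.4 18.2 0 0 0 0; 6.5 -28.5 22 0 0 0 0; 7.9 -34.7 25.7 0 0 0 0; 10.8 -47.5 32.1 0 0 0 0; 13.8 -60.9 37.3 0 0 0 0; 15 -66.3 39.1 0 0 0 0; 15 -66.3 39.1 0 0 0 0"
}}

```text
clock: 6.92
eef_pos: [0.5131, 0.0549, 0.23]
tcp_rot: [-0.346, 3.12, 0.002]
ft_force: [-4.2, 6.9, 14.3]
width: 0.113
grip_force: 61.8
```

{"fn": "servo_tool", "kwargs": {
  "deltas": "0 0 0 0 0 0 0; 0 0 0 0 0 0 0; 0 0 0 0 0 0 0; 0 0 0 0 0 0 0; 0 0 0 0 0 0 0; 0 0 0 0 0 0 0"
}}

```text
clock: 7.68
eef_pos: [0.513, 0.0553, 0.2298]
tcp_rot: [-0.347, 3.12, 0.002]
ft_force: [-4.2, 5.9, 13.9]
width: 0.116
grip_force: 61.8
```

Run:
```python
from h import *
W,ok,d=cloud("scene")
cv2.imwrite("pics/s3.png",cv2.resize(d["img"][120:340,220:440,::-1],(600,600)))
for n in["tray","handle","front_feet","open_edge","tin0"]:
    print(n,[(np.round(q["point"],3).tolist(),round(q["score"],2)) for q in spot_point("scene",n)[:3]])
```

```text
tray [([0.517, 0.024, 0.129], 0.75)]
handle [([0.509, 0.054, 0.247], 0.95)]
front_feet [([0.524, 0.006, 0.084], 0.83), ([0.346, 0.046, 0.002], 0.44)]
open_edge [([0.536, -0.047, 0.074], 0.72)]
tin0 [([0.503, -0.115, 0.029], 0.72), ([0.616, -0.035, 0.0], 0.66), ([0.526, -0.156, 0.022], 0.65)]
```

View pics/s3.png

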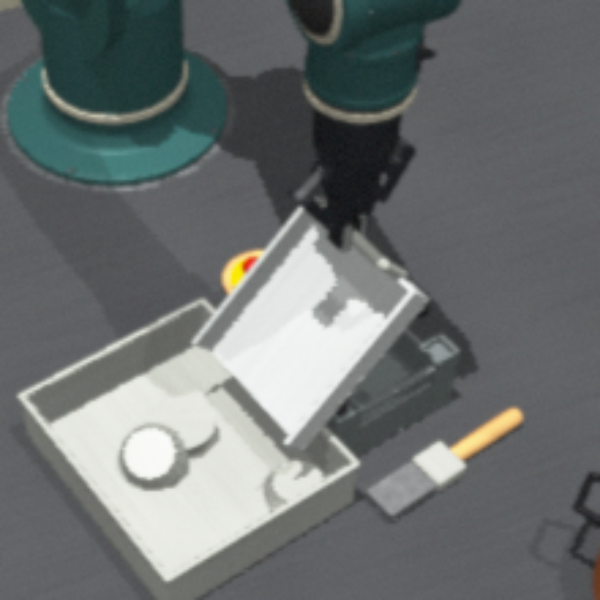

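The tray is empty and all three tins are in the tub (crop at (152,455), (200,435) and (290,485)). I'll lower along the same arc.

{"fn": "servo_tool", "kwargs": {
  "deltas": "-1.2 5.4 -1.8 0 0 0 0; -2.7 12.1 -4.3 0 0 0 0; -4.2 18.8 -7 0 0 0 0; -5.7 25.2 -10.2 0 0 0 0; -7.1 31.6 -13.4 0 0 0 0; -8.5 37.8 -17.1 0 0 0 0; -9.9 43.9 -20.9 0 0 0 0; -11.2 49.8 -25.1 0 0 0 0; -12.5 55.5 -29.5 0 0 0 0; -13.8 61 -34.2 0 0 0 0"
}}

```text
clock: 9.22
eef_pos: [0.4992, 0.1165, 0.1952]
tcp_rot: [-0.347, 3.12, 0.001]
ft_force: [-2.3, 5.3, 9.7]
width: 0.114
grip_force: 63.6
```

{"fn": "servo_tool", "kwargs": {
  "deltas": "-1.2 5.3 -4.9 0 0 0 0; -2.3 10.2 -10 0 0 0 0; -3.4 15.1 -15.4 0 0 0 0; -4.5 19.7 -21 0 0 0 0; -5.5 24.2 -26.8 0 0 0 0; -6 26.2 -29.8 0 0 0 0; -6.4 28.2 -32.8 0 0 0 0; -6.8 30 -35.6 0 0 0 0; -6.8 30 -35.6 0 0 0 0"
}}

```text
clock: 10.35
eef_pos: [0.4922, 0.1463, 0.1592]
tcp_rot: [-0.347, 3.121, 0.001]
ft_force: [-1.2, 6.2, 4.9]
width: 0.112
grip_force: 65.4
```

Run:
```python
from h import *
W,ok,d=cloud("scene")
cv2.imwrite("pics/s4.png",cv2.resize(d["img"][120:340,220:440,::-1],(600,600)))
for c in["scene","top"]:
  if c=="top": W,ok,d=cloud(c)
  for n in["tray","handle","front_feet","open_edge","tin0"]:
    print(n,[(np.round(q["point"],3).tolist(),round(q["score"],2)) for q in spot_point(c,n)[:3]])
```

```text
tray [([0.508, 0.051, 0.108], 0.87)]
handle [([0.492, 0.147, 0.181], 0.62), ([0.33, -0.43, 0.003], 0.53), ([0.509, 0.056, 0.104], 0.51)]
front_feet [([0.523, 0.016, 0.087], 0.79)]
open_edge [([0.536, -0.042, 0.109], 0.95), ([0.55, -0.398, -0.001], 0.23)]
tin0 [([0.504, -0.116, 0.027], 0.9), ([0.529, -0.158, 0.022], 0.86), ([0.613, -0.032, 0.003], 0.6)]
tray [([0.511, 0.053, 0.111], 0.63), ([0.54, -0.118, 0.001], 0.39)]
handle [([0.489, 0.146, 0.176], 0.96)]
front_feet [([0.524, 0.01, 0.083], 0.98)]
open_edge [([0.531, -0.041, 0.104], 0.84), ([0.641, 0.123, -0.001], 0.68)]
tin0 [([0.531, -0.15, 0.017], 0.77), ([0.61, -0.036, 0.006], 0.74), ([0.504, -0.113, 0.022], 0.61)]
```

View pics/s4.png

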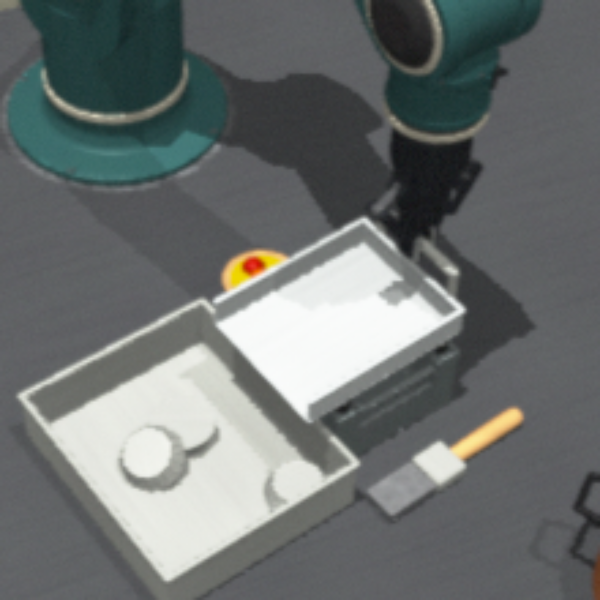

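{"fn": "servo_tool", "kwargs": {
  "deltas": "-0.2 0.7 -1.2 0 0 0 0; -0.4 1.4 -2.4 0 0 0 0; -0.5 2 -3.4 0 0 0 0; -0.5 2 -3.4 0 0 0 0; -0.5 2 -3.4 0 0 0 0"
}}

```text
clock: 11.58
eef_pos: [0.4914, 0.1477, 0.1554]
tcp_rot: [-0.346, 3.122, -0.0]
ft_force: [0.6, 3.1, 0.7]
width: 0.121
grip_force: 65.9
```

{"fn": "servo_tool", "kwargs": {
  "deltas": "0 0 -0.5 0 0 0 0; 0 0 -1 0 0 0 0; 0 0 -1 0 0 0 0"
}}

```text
clock: 11.95
eef_pos: [0.4913, 0.148, 0.1543]
tcp_rot: [-0.347, 3.122, 0.0]
ft_force: [-1.4, 5.2, 5.0]
width: 0.116
grip_force: 66.4
```

The upward force rises to 5 N, so the feet are seated. Releasing and lifting clear.

{"fn": "servo_tool", "kwargs": {
  "deltas": "0 0 0 0 0 0 20; 0 0 0 0 0 0 40; 0 0 0 0 0 0 60; 0 0 0 0 0 0 85; 0 0 0 0 0 0 85; 0 0 0 0 0 0 85; 0 0 10 0 0 0 85; 0 0 40 0 0 0 85; 0 0 80 0 0 0 85; 0 0 110 0 0 0 85"
}}

```text
clock: 13.2
eef_pos: [0.4914, 0.1479, 0.2665]
tcp_rot: [-0.346, 3.121, 0.001]
ft_force: [-0.3, 0.8, -0.4]
width: 0.993
grip_force: 0.0
```

{"fn": "servo_tool", "kwargs": {
  "deltas": "-20 30 0 0 0 0 85; -50 70 0 0 0 0 85; -85 120 0 0 0 0 85; -120 170 0 0 0 0 85; -140 200 0 0 0 0 85; -140 200 0 0 0 0 85"
}}

```text
clock: 13.95
eef_pos: [0.3495, 0.35, 0.2648]
tcp_rot: [-0.353, 3.121, 0.001]
ft_force: [-0.4, -0.5, -0.4]
width: 0.998
grip_force: 0.0
```

Run:
```python
from h import *
t=np.array([.221,-.975]);n=np.array([.975,.221]);o=np.array([.5125,.053])
for c in["scene","top"]:
  W,ok,d=cloud(c)
  if c=="scene": cv2.imwrite("pics/s5.png",cv2.resize(d["img"][120:340,220:440,::-1],(600,600)))
  for k in["tray","handle","open_edge","tin0"]:
    print(k,[(np.round(q["point"],3).tolist(),round(q["score"],2)) for q in spot_point(c,k)[:3]])
  x=(W[...,:2]-o)@t;y=(W[...,:2]-o)@n
  m=ok&(abs(x)<.075)&(abs(y)<.055)&(abs(W[...,2]-.11)<.012)
  A=np.c_[x[m],y[m],np.ones(m.sum())];print(c,m.sum(),np.linalg.lstsq(A,W[...,2][m],rcond=None)[0])
```

```text
tray [([0.512, 0.055, 0.104], 0.77), ([0.33, -0.429, 0.004], 0.18)]
handle []
open_edge [([0.346, 0.045, 0.002], 0.67), ([0.532, -0.042, 0.113], 0.64)]
tin0 [([0.53, -0.157, 0.022], 0.79), ([0.615, -0.034, 0.002], 0.78), ([0.501, -0.117, 0.026], 0.77)]
scene 1669 [-0.00202024  0.00154666  0.11049326]
tray [([0.511, 0.053, 0.108], 0.58), ([0.612, -0.034, 0.005], 0.41)]
handle [([0.49, 0.148, 0.174], 0.92), ([0.613, -0.034, 0.006], 0.65)]
open_edge [([0.534, -0.043, 0.106], 0.81)]
tin0 [([0.506, -0.112, 0.022], 0.9), ([0.529, -0.147, 0.018], 0.68), ([0.611, -0.036, 0.005], 0.56)]
top 2034 [-0.00229864  0.00292961  0.11080274]
```

View pics/s5.png

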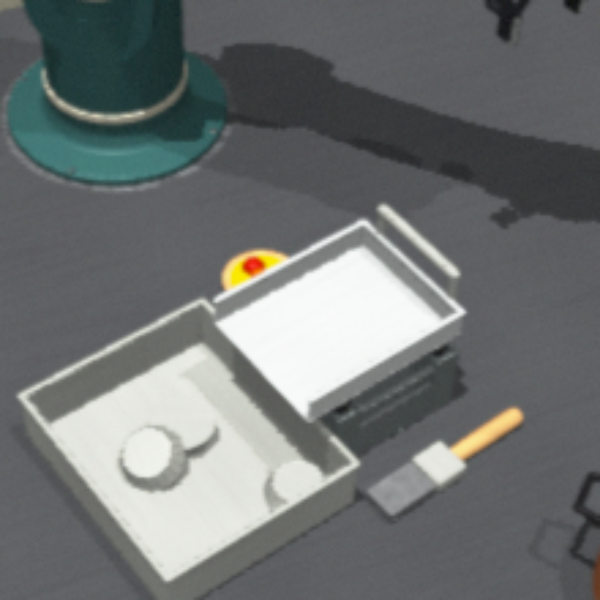

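The tray is level (0.003 rad) at seated height, the tins lie in the tub, and the arm is clear.

```bash
python3 -c "
from rig import order
print(order.job_done())"
```

```text
the job is handed in; nothing more can be done
None
```

The job is handed in: all three tins are in the tub, the tray is back level in the crate's sockets, and the arm has let go and moved clear; the hand-in returned no verdict, so I don't know the judged result.

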